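# Close the recessed hose valve by feel

### The job

Close the valve in the grey hose-valve block: slide its guard plate fully open, reach into the round recess and turn the bar knob clockwise until you feel it meet the valve seat, then snug it about ten degrees further and no more, since twice that crushes the seat. Then slide the guard fully shut over the knob again. Be gentle with the block and leave the other things where they are.

Things in the scene. Friction and masses are not known exactly. Their poses are not given: they have to be found in the camera images.
- valve_block: Grey block fixed to the worktop, 110 (its x) x 210 (its y) x 60 mm high, a 30 mm steel hose barb at each end; origin at the centre of its underside, z up. Two guide rails 8 mm high run along y on its top at x = -55 to -45 and 45 to 55 mm; the guard plate slides between them. Rigid: more than 25 N of robot force on it is too much.
- recess (a point): Centre of the mouth of the round recess in the block's top (block x = 0, y = +50 mm, 60 mm above the worktop), axes as the block's. The recess is 82 mm wide and 32 mm deep, with rigid walls; the knob stands in its middle. A slim finger pair opened only about 30 mm has a few mm to spare to the wall while it turns.
- guard_rib (a point): Grip point of the guard, a steel plate 92 x 92 x 4 mm on the block's top with a rib in its middle: 44 mm long (block x), 12 mm thick (block y), 18 mm high. Point on the rib's mid-line, 8 mm above the plate's top, 10 mm below the rib's top; axes as the block's. Pinch from above, fingers closing along block y. Plate's top 64.5 mm, rib's top 82.5 mm above the worktop.
- guard (a joint): Travel of the guard along the block's -y: 0 m shut (centred over the knob), 0.098 m fully open (stop). Sliding friction about 2 N; it stays where it is left.
- valve_knob: Black bar knob on a vertical axis in the middle of the recess; origin on its axis at the recess floor (28 mm above the worktop), x along the bar, z up. Bar 44 mm long, 12 mm thick, top 26 mm above the floor; under it a round skirt, 46 mm wide, up to 6 mm above the floor. Clockwise from above closes.
- knob_grip (a point): Point on the knob's axis 16 mm above the recess floor, half way up the bar; x along the bar. The knob turns freely (0.02 N m) for 0.35 to 1.05 rad from its start, then meets the seat: where is not visible and differs each time. From there turning takes about 0.2 to 0.4 N m, rising by 0.5 N m per rad; it stays where it is left.
- valve_stem (a joint): How far the thin steel stem in the knob's centre has sunk (m): 0 until the knob meets the seat, then 8 mm per rad of further turning (0.0014 m is ten degrees); a small movement in a noisy reading. Closed is 0.0008 to 0.0026 m (6 to 18 degrees); beyond 0.0026 m the seat is crushed.
- sample_pot_1: Small white screw-cap pot, 38 mm wide, 54 mm high, loose bystander; origin at the centre of its underside.
- beaker: Small clear beaker, 57 mm wide, 58 mm high, loose bystander; origin at the centre of its underside.
- fixative: Brown bottle with a cap, 58 mm wide, 118 mm high, loose bystander; origin at the centre of its underside.
- petri_dish: Clear petri dish, 87 mm wide, 13 mm high, loose bystander; origin at the centre of its underside.
- timer: Bench timer lying flat, 66 x 62 x 22 mm, loose bystander; origin at the centre of its underside.
- tape_roll: Roll of tape lying flat, 100 mm wide, 25 mm high, loose bystander; origin at the centre of its underside.
- lens_tissue: Flat paper packet, 64 x 91 x 7 mm, loose bystander; origin at the centre of its underside.

How it is judged (in metres and radians):
On the way, in this order (a step that is already met when the one before it is completed fails the run):
1. the guard has been slid open (value of joint guard above 0.088 m), for 0.2 s.
2. the valve is closed onto its seat and snug (value of joint valve_stem between 0.0008 and 0.0026 m), for 0.3 s.
At the end, for the whole second after the job is handed in: The knob has been turned 6 to 18 degrees past the point where it met the seat (stem sunk 0.8 to 2.6 mm), the guard is shut again (within 6 mm of its stop) and at rest, and the robot has let go (all of step 2 and value of joint guard below 0.006 m and velocity of joint guard below 0.005 m/s); the robot touches nothing.
It fails at once if the seat is crushed by turning too far (stem sunk more than 2.6 mm) (value of joint valve_stem above 0.0026 m).
It fails at once if the robot presses on the block with more than 25 N (contact force between any of the arm, the fingers and valve_block above 25 N).
It fails at once if a loose bystander is moved more than 20 mm (distance of any of sample_pot_1, beaker, fixative, petri_dish, timer, tape_roll, lens_tissue from where it was at the start of the episode above 0.02 m).
It also fails if it takes over 67 s, if anything falls off the work surface, if the arm or the gripper's body presses on something with over 40 N, if the wrist force passes 120 N, or if a joint passes its speed limit or range.

### The arm

A 6-joint arm with a two-finger parallel gripper is mounted at the origin on a cart in front of the work surface, level with it; the furniture and walls round the work are solid. World frame = base frame: x ahead of the robot, y to its left, z up, the work surface at z = 0. Lengths are in mm, angles in degrees, forces in N, time in s.
With the tool pointing down it reaches from about 300 to 850 mm from the base axis. Payload 4.2 kg.
Tool frame: the origin (TCP) lies midway between the tips of the shut fingers; the grasp point (between the pads) lies 19 mm behind it; z points along the fingers, y is the line along which they close (so a half turn about z gives the same grasp; the last joint's range is limited). The gripper opens to 91 mm and grips with 3 to 60 N. Pads are 32 mm wide; open, the fingers measure 118 mm over their backs; the gripper's body (76 mm by 178 mm) begins 60 mm behind the grasp point.
Start: joints at [-72.25, 18.312, 89.639, -0, 72.044, -1.146], TCP at [186.22, -544.03, 179.776] pointing down, gripper open.
Joint ranges: [-177.97, 177.97], [-48.28, 115.42], [12.27, 149.76], [-77.06, 257.06], [2.81, 150.46], [-146.56, 146.56]. Speed limits (degrees/s): [147.25, 147.25, 180, 180, 180, 180].

### API

Orientations are given as [roll, pitch, yaw] about the fixed x, y, z axes, in that order (R = Rz(yaw) Ry(pitch) Rx(roll)).
In Python, from workcell import env gives the robot as it stands.
- The arm moves only by the shell command python3 -m jog 'ROWS' [FORCE]. ROWS is a JSON object of lists of equal length, an entry for each row: "jaw": the finger opening in mm, from 0 to 91.2; "slide": the shift along the tool's x, y, z in units of 30 mm (1.0 is 30 mm), a list of three; "spin": the turn about the tool's z in units of 8 degrees (1.0 is 8 degrees). In form: {"jaw": [jaw, ...], "slide": [[dx, dy, dz], ...], "spin": [spin, ...]}. A call has 1 to 10 rows; each row shifts and turns the commanded pose from where the row before left it, along the tool's axes as they then stand; what a row does not reach is not made up. A row lasts 1/10 s, in which the tool goes at most 50 mm and 8.59 degrees, less where a joint would pass 70% of its speed; a pose out of reach is approached as far as the arm can. A call is refused whole if a number of a shift passes 1 or a number of a turn 1, either way. A call with a gripper value outside its range is refused whole. The fingers move at their own pace and stop on an object; FORCE is the grip in N (left out, the last holds). Time passes only in rows, so rows that do not move let the fingers close. It gives the time, the measured TCP pose, the force, the opening and the grip force at its end, in the units of the state.
- env.state(): the state, without advancing time (a new reading comes with each control period).
- env.grab_frame(name): name is "side" or "top" or "wrist"; returns the picture (384x512x3 uint8, red, green, blue); there is no depth.
- env.camera_model(name): a dict with "fx", "fy", "cx", "cy" (pixels), "camera_from_world" (4x4, takes a point from world to camera coordinates). Camera axes: x right, y up, looking along -z (the intrinsics and any distortion apply to the point x, -y, -z); pixel columns grow to the right and rows downward; lengths in mm; the calibration is good to about 2 mm. The wrist camera is an equidistant fisheye: a pixel r from the principal point sees the ray r / f radians off the axis. A picture is of the moment at which its call begins: read the wrist's pose just before it. camera_model takes no time and is no camera call; for the wrist camera it gives the pose at the moment of the call.
- env.job_done(): hands the job in; it is judged then, once.
The state is a dict: "time_s": time; "qpos": joint angles; "qvel": joint speeds; "effort": joint torques, N m; "ee_pos": TCP position; "ee_rot": TCP orientation; "force": force on the tool from outside, world axes, zero at the start; "torque": the same for the moment, N m; "gripper_width": finger opening in mm; "gripper_force": force on a finger pad.
Only numpy, scipy, OpenCV 4.12 (cv2) and the standard library are available. Lean on these libraries where they do the work, as an engineer would, in place of code of your own. Each camera call takes 0.05 s, during which the arm holds its last target. There are 200 camera calls.

## Working session

There is one attempt and no reset: what is moved stays moved. The work goes in short steps, Python scripts to look and compute and a shell command to move; the robot and the scene stay as the last step left them, time stands still between calls to the robot, and variables do not carry over. Pictures are saved under pics/ and viewed, at most 10 in all, crops included, and the job is handed in when it is done.

```bash
mkdir -p pics; cat > h.py <<'E'
import numpy as np, cv2
from workcell import env
def ray(m,u,v,fish=False):
    T=np.array(m["camera_from_world"]);x=(u-m["cx"])/m["fx"];y=(v-m["cy"])/m["fy"]
    if fish:
        r=np.hypot(x,y);s=np.sin(r)/max(r,1e-9);d=np.array([x*s,-y*s,-np.cos(r)])
    else: d=np.array([x,-y,-1.])
    R=T[:3,:3];return -R.T@T[:3,3],R.T@d
def onz(m,u,v,z,fish=False):
    o,d=ray(m,u,v,fish);return (o+d*(z-o[2])/d[2]).round(1)
def proj(m,p):
    T=np.array(m["camera_from_world"]);q=T[:3,:3]@np.array(p)+T[:3,3]
    return m["cx"]+m["fx"]*q[0]/-q[2], m["cy"]+m["fy"]*-q[1]/-q[2]
def save(n,img): cv2.imwrite(n,img[:,:,::-1])
E
python3 - <<'E'
from h import *
for n in("top","side"):
    im=env.grab_frame(n);save(f"pics/{n}0.png",im);np.save(n+"0.npy",im)
    print(n,{k:np.round(v,3).tolist() for k,v in env.camera_model(n).items()})
print(env.state())
E
```

```text
top {'fx': 424.708, 'fy': 424.708, 'cx': 257.051, 'cy': 191.961, 'camera_from_world': [[-0.026, -1.0, -0.003, 21.07], [0.975, -0.026, 0.218, -575.25], [-0.218, 0.002, 0.976, -1385.312], [0.0, 0.0, 0.0, 1.0]]}
side {'fx': 432.407, 'fy': 432.407, 'cx': 252.728, 'cy': 186.32, 'camera_from_world': [[-0.913, 0.407, 0.015, 502.919], [-0.242, -0.571, 0.785, 86.863], [0.328, 0.713, 0.62, -1470.555], [0.0, 0.0, 0.0, 1.0]]}
{'time_s': 0.1, 'qpos': array([-7.22512587e+01,  1.83457022e+01,  8.96994301e+01, -4.78869424e-04,
        7.20435090e+01, -1.14501989e+00]), 'qvel': array([-0.0559779 , -0.03907378, -0.23710909,  0.02388109,  0.03643425,
       -0.03591057]), 'effort': array([-2.09983837e-04, -4.13335884e+01, -2.32511991e+01,  7.28855375e-02,
        4.21526260e-02, -4.96764562e-05]), 'ee_pos': array([ 186.04560909, -543.53565129,  179.02711449]), 'ee_rot': array([-1.79911367e+02, -1.31609641e-03,  1.88939082e+01]), 'force': array([-0.14555134,  1.00612729, -1.43429244]), 'torque': array([0.01792771, 0.01456793, 0.00211387]), 'gripper_force': 0.0, 'gripper_width': 90.8918063515466}
```

View pics/top0.png

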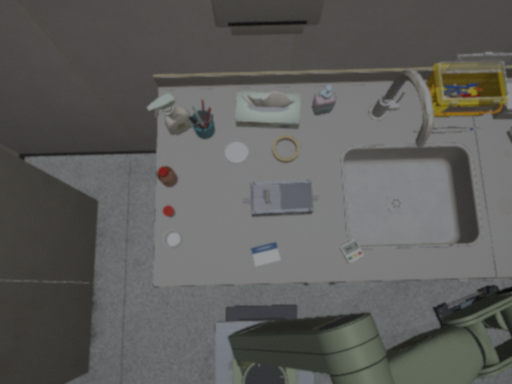

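View pics/side0.png

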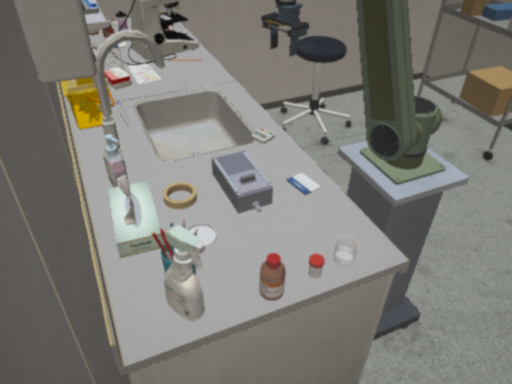

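The top view shows the block around (282,198), long axis along image columns, with the rib near (267,197). In the side view the block is near (242,178).

```bash
python3 - <<'E'
from h import *
a=np.load("top0.npy")[172:224,240:322];b=np.load("side0.npy")[145:215,200:285]
a=cv2.resize(a,None,fx=7,fy=5.5*7/5.5,interpolation=cv2.INTER_CUBIC);b=cv2.resize(b,None,fx=6,fy=6,interpolation=cv2.INTER_CUBIC)[:, :]
a=a[:364];
c=np.zeros((600,800,3),np.uint8)
a=cv2.resize(a,(800,507));c[:507]=a
save("pics/c1.png",cv2.convertScaleAbs(c,alpha=1.4))
m=env.camera_model("top")
for u,v in[(251,182),(311,180),(313,213),(252,215)]:print(onz(m,u,v,60))
E
```

```text
[612.1  25.8  60. ]
[ 613.6 -180.7   60. ]
[ 498.5 -181.3   60. ]
[497.1  25.1  60. ]
```

View pics/c1.png

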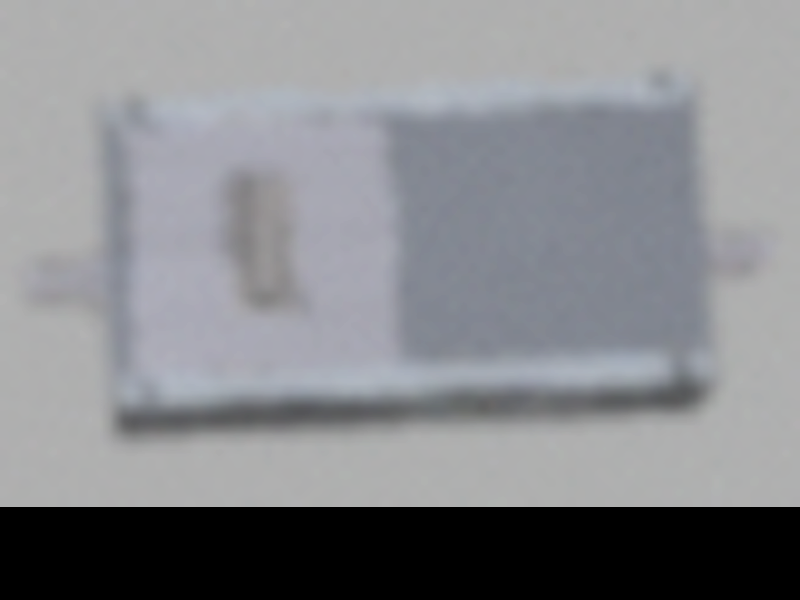

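The enlarged crop shows the guard shut on the left (+y world) with the rib's top at about pixel (267.7,196.6). The rail corners are at (250.8,182.3), (310.7,179.4), (313,211.5) and (251.8,213.3).

```bash
python3 - <<'E'
from h import *
m=env.camera_model("top")
c=np.array([onz(m,u,v,z) for u,v,z in[(250.8,182.3,68),(310.7,179.4,68),(313,211.5,68),(251.8,213.3,68)]])
print(c); print("ctr",c.mean(0)); d=c[0]-c[1]+c[3]-c[2]; print("yaw",np.degrees(np.arctan2(-d[0],d[1])),np.linalg.norm(d)/2)
r=onz(m,267.7,196.6,82.5);print("rib",r)
s=env.state();y=np.radians(s["ee_rot"][2]);D=r-s["ee_pos"]
print(D, "tool x,y:",D@[np.cos(y),np.sin(y),0],D@[np.sin(y),-np.cos(y),0])
for n in["fixative","x"]:pass
print({k:onz(m,*p,z) for k,(p,z) in dict(tissue=((266,254),7),timer=((352,251),22),tape=((286,149),25),petri=((236,152),13)).items()})
w=env.camera_model("wrist");print({k:np.round(v,3).tolist() for k,v in w.items()})
E
```

```text
[[ 609.    26.4   68. ]
 [ 613.8 -178.7   68. ]
 [ 502.3 -180.5   68. ]
 [ 501.6   25.5   68. ]]
ctr [556.675 -76.825  68.   ]
yaw 0.7664996053382888 205.5683949443591
rib [554.5 -29.3  82.5]
[368.45439091 514.23565129 -96.52711449] tool x,y: 515.1201486935207 -367.2167965215541
{'tissue': array([369.1, -19.3,   7. ]), 'timer': array([ 370.5, -311.9,   22. ]), 'tape': array([ 739.3, -102. ,   25. ]), 'petri': array([736.8,  78. ,  13. ])}
{'fx': 297.319, 'fy': 297.319, 'cx': 252.617, 'cy': 192.615, 'camera_from_world': [[0.324, -0.946, -0.001, -573.54], [0.912, 0.313, -0.266, 31.15], [0.252, 0.085, 0.964, -392.427], [0.0, 0.0, 0.0, 1.0]]}
```

```bash
python3 -m jog '{"jaw":[40,40,40,40,40,40,40,40,40,40],"slide":[[1,-0.71,0],[1,-0.71,0],[1,-0.71,0],[1,-0.71,0],[1,-0.71,0],[1,-0.71,0],[1,-0.71,0],[1,-0.71,0],[1,-0.71,0],[1,-0.71,0]],"spin":[0,0,0,0,0,0,0,0,0,0]}' 15
python3 -m jog '{"jaw":[40,40,40,40,40,40,40,40,40,40],"slide":[[1,-0.71,0],[1,-0.71,0],[1,-0.71,0],[1,-0.71,0],[1,-0.71,0],[1,-0.71,0],[1,-0.71,0],[0,0,0],[0,0,0],[0,0,0]],"spin":[0,0,0,0,0,0,0,0.75,0.75,0.75]}' 15
python3 - <<'E'
from h import *
env.state();w=env.camera_model("wrist");im=env.grab_frame("wrist");np.save("w1.npy",im);save("pics/w1.png",im)
s=env.state();print(s["ee_pos"],s["ee_rot"],s["time_s"],s["gripper_width"]);import pickle;pickle.dump((w,s),open("w1.pkl","wb"))
E
```

```text
time_s: 1.1
ee_pos: [401.5, -243.9, 179.5]
ee_rot: [-180.0, 0.0, 18.9]
force: [0.8, -0.3, 0.3]
gripper_width: 39.8
gripper_force: 0.0
time_s: 2.1
ee_pos: [551.3, -35.8, 179.1]
ee_rot: [180.0, 0.1, 0.7]
force: [-0.2, 0.0, -0.2]
gripper_width: 40.0
gripper_force: 0.0
[551.22721591 -35.97445035 179.15193319] [1.79998661e+02 6.92834703e-02 5.28644676e-01] 2.15 39.936967157482215
```

View pics/w1.png

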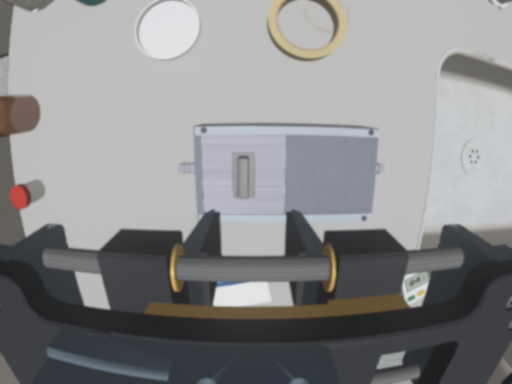

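The wrist view shows the block at columns 194–378 and rows 126–220, with the rib centred near (243,175). The fingertips are at about (207,215) and (294,215).

```bash
python3 - <<'E'
from h import *
import pickle
w,s=pickle.load(open("w1.pkl","rb"))
im=np.load("w1.npy");save("pics/w1c.png",cv2.resize(im[115:230,180:295],None,fx=5,fy=5,interpolation=cv2.INTER_CUBIC))
f=lambda u,v,z:onz(w,u,v,z,True)
print("rib",f(243,176,82.5))
c=np.array([f(194,126,68),f(378,129,68),f(375,220,68),f(198,220,68)]);print(c)
o=-np.array(w["camera_from_world"])[:3,:3].T@np.array(w["camera_from_world"])[:3,3];print("cam",o)
E
```

```text
rib [559.7 -25.1  82.5]
[[ 611.3   28.5   68. ]
 [ 614.  -175.9   68. ]
 [ 505.2 -184.4   68. ]
 [ 504.2   27.3   68. ]]
cam [625.88598985 -34.10003436 385.86599442]
```

View pics/w1c.png

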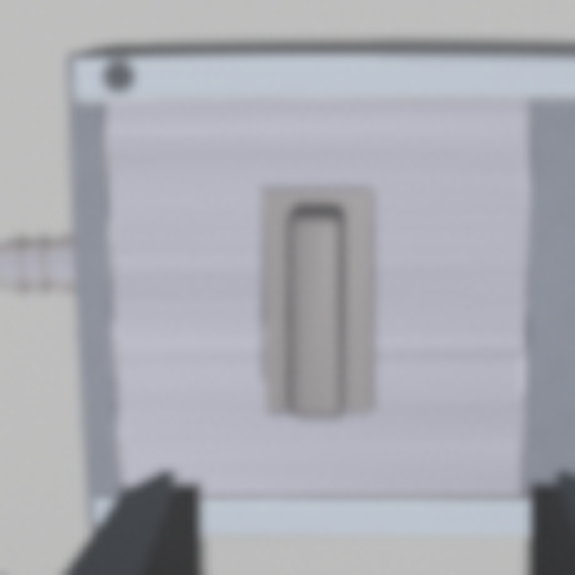

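Rib top centre is at about (243.4,177.4), and the plate edges are centred at column 243.9. Both put the grip at about (558,-25.5) with yaw about 0.6°, which fits the block centre plus 50 mm. I'll descend now.

```bash
python3 -m jog '{"jaw":[40,40,40,40,40,40,40],"slide":[[0.23,-0.35,0],[0,0,0.9],[0,0,0.9],[0,0,0.9],[0,0,0.6],[0,0,0.2],[0,0,0]],"spin":[0,0,0,0,0,0,0]}' 15
python3 - <<'E'
from h import *
w=env.camera_model("wrist");im=env.grab_frame("wrist");save("pics/w2.png",cv2.resize(im[130:260,150:350],None,fx=4,fy=4,interpolation=cv2.INTER_CUBIC))
s=env.state();print(s["ee_pos"],s["ee_rot"],s["force"])
E
```

```text
time_s: 2.85
ee_pos: [558.0, -25.3, 74.0]
ee_rot: [-180.0, 0.1, 1.0]
force: [0.8, 0.1, -0.2]
gripper_width: 39.8
gripper_force: 0.0
[558.76866726 -25.39646682  75.04285764] [-1.79999706e+02 -3.18067180e-02  9.51494381e-01] [0.02537914 0.44116093 0.11565268]
```

View pics/w2.png

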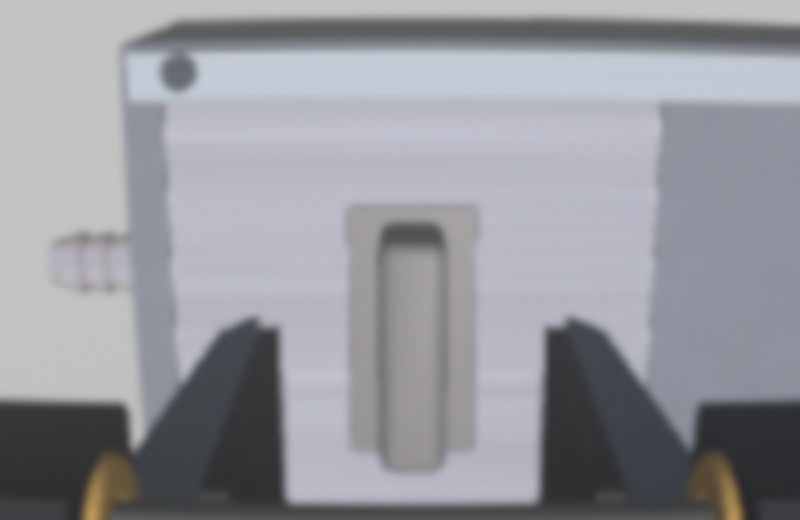

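The rib is centred between the fingertips, both at column 412. I'll lower, then pinch.

```bash
python3 -m jog '{"jaw":[40,10,10,10,10,10],"slide":[[0,0,0.18],[0,0,0],[0,0,0],[0,0,0],[0,0,0],[0,0,0]],"spin":[0,0,0,0,0,0]}' 15
```

```text
time_s: 3.5
ee_pos: [558.3, -25.7, 69.5]
ee_rot: [180.0, -0.0, 0.9]
force: [0.2, 0.4, -0.1]
gripper_width: 10.0
gripper_force: 0.0
```

```bash
python3 - <<'E'
from h import *
im=env.grab_frame("wrist");a=cv2.resize(im[130:260,150:350],None,fx=3,fy=3,interpolation=cv2.INTER_CUBIC)[:, :600]
si=env.grab_frame("side");m=env.camera_model("side");u,v=map(int,proj(m,[558,-26,75]));print(u,v)
b=cv2.resize(si[v-25:v+25,u-50:u+50],None,fx=4,fy=4,interpolation=cv2.INTER_CUBIC)
c=np.zeros((600,600,3),np.uint8);c[:390]=a;c[392:592,:400]=b;save("pics/w3.png",c)
s=env.state();print(s["ee_pos"],s["gripper_width"],s["gripper_force"])
E
```

```text
247 177
[558.24144443 -25.70429293  69.43381669] 9.882146114603566 0.0
```

View pics/w3.png

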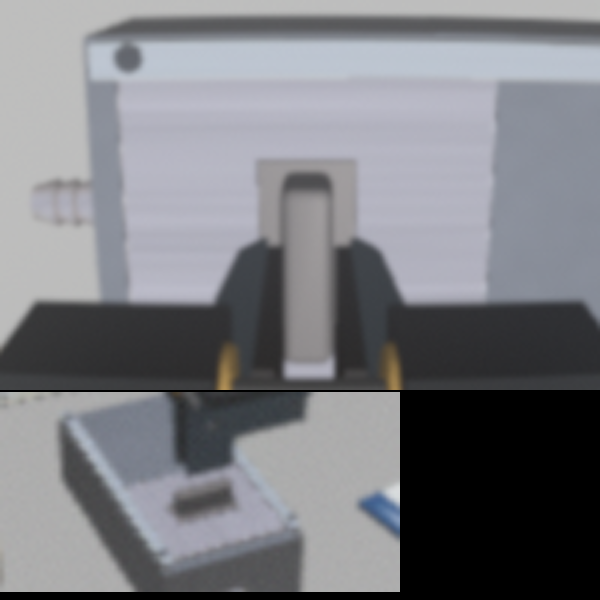

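```bash
python3 - <<'E'
from h import *
s=env.state();w=env.camera_model("wrist");m=env.camera_model("side")
print("sidecam",ray(m,0,0)[0],"wcam",ray(w,0,0)[0])
def pf(p):
    T=np.array(w["camera_from_world"]);q=T[:3,:3]@np.array(p)+T[:3,3];th=np.arctan2(np.hypot(q[0],q[1]),-q[2]);ph=np.arctan2(-q[1],q[0])
    return w["cx"]+w["fx"]*th*np.cos(ph),w["cy"]+w["fy"]*th*np.sin(ph)
e=s["ee_pos"]
for z in(0,15,30):print(z,[np.round(pf(e+[dx,5,z]),1) for dx in(-16,0,16)],np.round(proj(m,e+[0,0,z]),1))
for z in(69,75,80,85,90,95,100):print(z,onz(w,238.3,210,z,True),onz(w,266.7,210,z,True),onz(m,248.2,171.5,z))
E
```

```text
sidecam [962.13506218 893.63119556 835.89737007] wcam [632.55136974 -23.76845327 276.33015259]
0 [array([246.5, 235. ]), array([246.7, 215.1]), array([246.9, 194.3])] [247.1 179.1]
15 [array([246.1, 243.4]), array([246.3, 222.4]), array([246.5, 200.3])] [247.1 175. ]
30 [array([245.6, 252.9]), array([245.8, 230.8]), array([246. , 207.3])] [247.2 170.8]
69 [562.  -14.5  69. ] [562.3 -35.4  69. ] [540.1 -59.5  69. ]
75 [564.  -14.8  75. ] [564.4 -35.1  75. ] [543.4 -52.   75. ]
80 [565.7 -15.   80. ] [566.  -34.8  80. ] [546.1 -45.8  80. ]
85 [567.4 -15.2  85. ] [567.7 -34.5  85. ] [548.9 -39.6  85. ]
90 [569.1 -15.4  90. ] [569.4 -34.2  90. ] [551.6 -33.4  90. ]
95 [570.8 -15.7  95. ] [571.1 -34.   95. ] [554.4 -27.1  95. ]
100 [572.5 -15.9 100. ] [572.8 -33.7 100. ] [557.1 -20.9 100. ]
```

Both cameras put the fingertips near z≈96, about 27 mm above the reported TCP, and that explains the empty close. I'll open and go lower in checked steps.

```bash
python3 -m jog '{"jaw":[36,36,36,36,36,36,36],"slide":[[0,0,0],[0,0,0],[0,0,0.2],[0,0,0.2],[0,0,0.2],[0,0,0],[0,0,0]],"spin":[0,0,0,0,0,0,0]}' 15
python3 - <<'E'
from h import *
s=env.state();w=env.camera_model("wrist");m=env.camera_model("side")
im=env.grab_frame("wrist");a=cv2.resize(im[130:260,150:350],None,fx=3,fy=3,interpolation=cv2.INTER_CUBIC)
si=env.grab_frame("side");u,v=247,177
b=cv2.resize(si[v-25:v+25,u-50:u+50],None,fx=4,fy=4,interpolation=cv2.INTER_CUBIC)
c=np.zeros((600,600,3),np.uint8);c[:390]=a;c[392:592,:400]=b;save("pics/w4.png",c)
E
```

```text
time_s: 4.3
ee_pos: [558.1, -25.7, 51.0]
ee_rot: [180.0, 0.0, 0.9]
force: [-0.3, -0.1, 1.0]
gripper_width: 36.3
gripper_force: 0.0
```

View pics/w4.png

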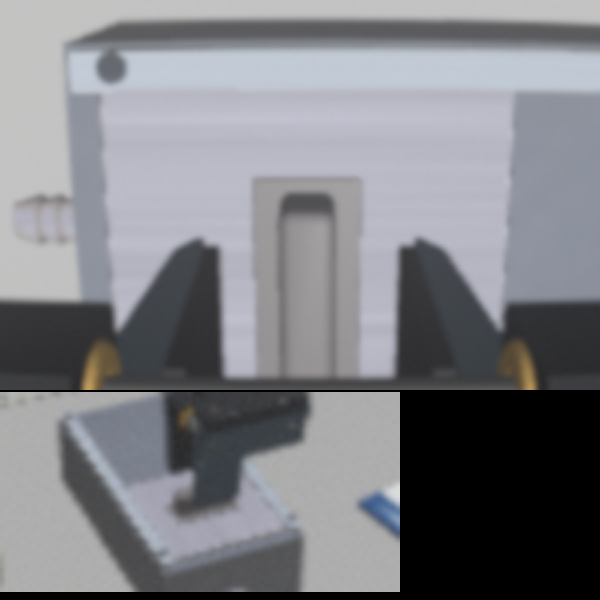

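The left fingertip now sits beside the rib in the side view at crop (215,505). There was no contact while lowering.

```bash
python3 -m jog '{"jaw":[10,10,10,10,10,10],"slide":[[0,0,0],[0,0,0],[0,0,0],[0,0,0],[0,0,0],[0,0,0]],"spin":[0,0,0,0,0,0]}' 12
```

```text
time_s: 5.0
ee_pos: [558.2, -25.7, 51.4]
ee_rot: [180.0, -0.0, 0.9]
force: [-0.3, 0.6, -0.1]
gripper_width: 10.0
gripper_force: 0.0
```

```bash
python3 -m jog '{"jaw":[0,0,0],"slide":[[0,0,0],[0,0,0],[0,0,0]],"spin":[0,0,0]}' 12
python3 - <<'E'
from h import *
im=env.grab_frame("wrist");a=cv2.resize(im[130:260,150:350],None,fx=3,fy=3,interpolation=cv2.INTER_CUBIC)
si=env.grab_frame("side");u,v=247,177
b=cv2.resize(si[v-25:v+25,u-50:u+50],None,fx=4,fy=4,interpolation=cv2.INTER_CUBIC)
c=np.zeros((600,600,3),np.uint8);c[:390]=a;c[392:592,:400]=b;save("pics/w5.png",c)
s=env.state();print(s["gripper_width"],s["gripper_force"])
E
```

```text
time_s: 5.3
ee_pos: [558.2, -25.7, 51.3]
ee_rot: [180.0, 0.0, 0.9]
force: [-0.2, -0.1, 1.4]
gripper_width: 0.5
gripper_force: 0.0
0.5090963370808046 0.0
```

View pics/w5.png

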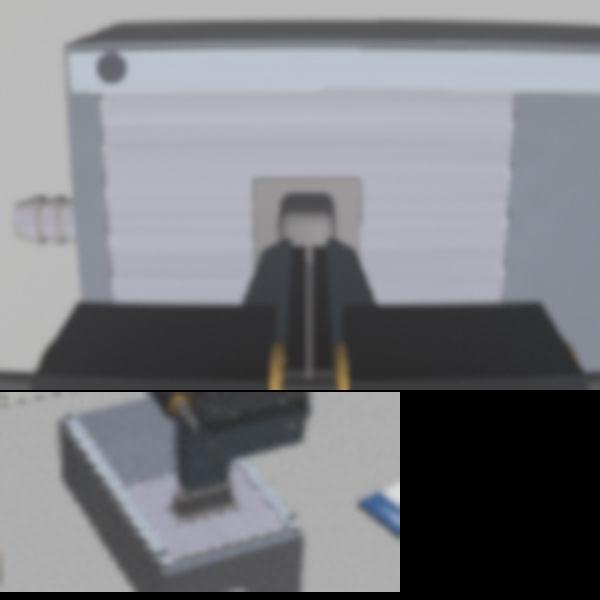

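The fingers shut just above the rib, so the tips sit over 31 mm above the reported TCP. I'll touch the rib's top gently to calibrate that offset.

```bash
for i in 1; do python3 -m jog '{"jaw":[0,0,0],"slide":[[0,0,0.05],[0,0,0],[0,0,0]],"spin":[0,0,0]}' 12; done | grep -E 'pos|force:'
python3 -m jog '{"jaw":[0,0],"slide":[[0,0,0.05],[0,0,0]],"spin":[0,0]}' | grep -E 'pos|force:'
```

```text
ee_pos: [558.1, -25.7, 49.7]
force: [1.1, 0.3, -0.7]
gripper_force: 0.0
ee_pos: [558.4, -25.7, 48.6]
force: [1.4, 0.2, 2.4]
gripper_force: 1.0
```

```bash
python3 -m jog '{"jaw":[0,0],"slide":[[0,0,0.05],[0,0,0]],"spin":[0,0]}' | grep -E 'pos|force:'
```

```text
ee_pos: [558.5, -25.7, 48.5]
force: [-2.9, 0.1, 11.7]
gripper_force: 5.4
```

Contact came at a TCP reading of 48.7, so the tips are 33.8 mm above the reading. To pinch with the tips at 67 mm, the TCP should read about 33.3.

```bash
python3 -m jog '{"jaw":[0,36,36,36,36,36,36,36],"slide":[[0,0,-0.2],[0,0,0],[0,0,0],[0,0,0],[0,0,0.3],[0,0,0.3],[0,0,0.05],[0,0,0]],"spin":[0,0,0,0,0,0,0,0]}' 15 
python3 -m jog '{"jaw":[6,6,6,6,6],"slide":[[0,0,0],[0,0,0],[0,0,0],[0,0,0],[0,0,0]],"spin":[0,0,0,0,0]}' 15
```

```text
time_s: 6.9
ee_pos: [557.6, -25.6, 32.4]
ee_rot: [-180.0, 0.1, 0.9]
force: [-0.7, -0.3, -0.1]
gripper_width: 35.6
gripper_force: 0.0
time_s: 7.4
ee_pos: [558.4, -25.7, 33.6]
ee_rot: [180.0, -0.0, 0.9]
force: [0.4, 0.9, 0.5]
gripper_width: 12.3
gripper_force: 15.0
```

Gripped at 12.3 mm, which matches the rib. Now I'll slide the guard open.

```bash
python3 -m jog '{"jaw":[6,6,6,6,6,6,6,6],"slide":[[0,0.3,0],[0,0.5,0],[0,0.5,0],[0,0.5,0],[0,0.5,0],[0,0.5,0],[0,0.2,0],[0,0,0]],"spin":[0,0,0,0,0,0,0,0]}' 15
python3 -m jog '{"jaw":[6,6,6,6],"slide":[[0,0.1,0],[0,0.07,0],[0,0.03,0],[0,0,0]],"spin":[0,0,0,0]}' 15
```

```text
time_s: 8.2
ee_pos: [560.1, -117.9, 33.6]
ee_rot: [179.9, -0.1, 0.9]
force: [0.6, -1.7, 3.0]
gripper_width: 12.1
gripper_force: 15.0
time_s: 8.6
ee_pos: [560.1, -121.4, 33.6]
ee_rot: [180.0, -0.0, 0.9]
force: [0.6, 2.3, 5.3]
gripper_width: 12.0
gripper_force: 15.0
```

```bash
python3 -m jog '{"jaw":[6,6,6],"slide":[[0,0.08,0],[0,0,0],[0,0,0]],"spin":[0,0,0]}' 15
python3 -m jog '{"jaw":[30,30,30,30,30,30,30,30,30,30],"slide":[[0,0,0],[0,0,0],[0,0,0],[0,0,-1],[0,0,-1],[-0.1,-1,-0.5],[0,-1,0],[0,-1,0],[0,-0.2,0],[0,0,0]],"spin":[0,0,0,0,0,0,0,0,0,0]}'
python3 - <<'E'
from h import *
import pickle
w=env.camera_model("wrist");im=env.grab_frame("wrist");s=env.state();np.save("w6.npy",im);pickle.dump((w,s),open("w6.pkl","wb"))
save("pics/w6.png",cv2.resize(im[110:250,150:340],None,fx=4,fy=4,interpolation=cv2.INTER_CUBIC));print(s["ee_pos"],s["ee_rot"])
E
```

```text
time_s: 8.9
ee_pos: [560.1, -123.2, 33.6]
ee_rot: [-179.9, -0.0, 0.9]
force: [2.2, 4.3, 5.3]
gripper_width: 11.8
gripper_force: 15.0
time_s: 9.9
ee_pos: [554.8, -27.7, 108.0]
ee_rot: [180.0, 0.1, 1.0]
force: [0.5, 0.3, 0.1]
gripper_width: 30.1
gripper_force: 0.0
[554.92801958 -28.54983013 107.97281613] [1.79952206e+02 5.29120108e-02 9.41279019e-01]
```

View pics/w6.png

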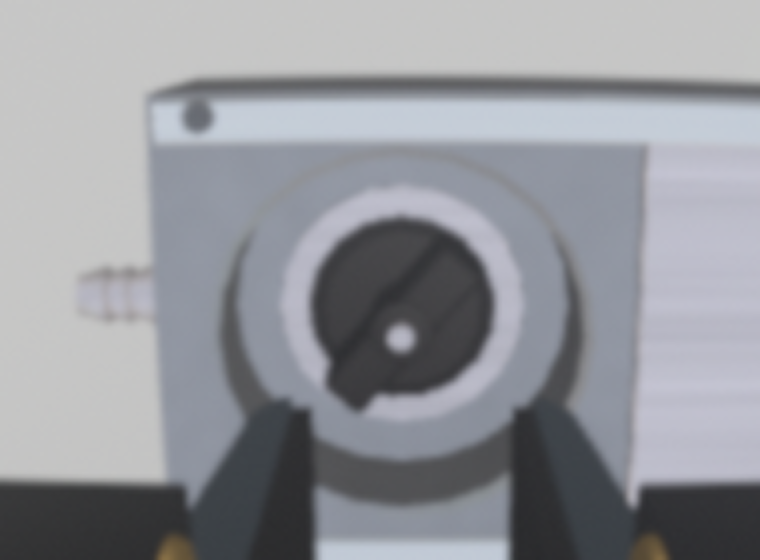

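The knob stem is at crop (401,338). The bar's upper left edge runs from (443,238) to (330,378), and the mouth spans columns 222–587.

```bash
python3 - <<'E'
from h import *
import pickle
w,s=pickle.load(open("w6.pkl","rb"))
f=lambda u,v,z:onz(w,150+u/4,110+v/4,z,True)
print("stem",f(401,338,54));a,b=f(443,238,54),f(330,378,54);print(a,b,"ang",np.degrees(np.arctan2(*(a-b)[[1,0]])))
a,b=f(477,285,54),f(362,408,54);print(a,b,"ang2",np.degrees(np.arctan2(*(a-b)[[1,0]])))
print("mouth L/R/top/bot",f(222,330,60),f(587,330,60),f(402,150,60),f(402,505,60))
E
```

```text
stem [555.3 -25.1  54. ]
[578.7 -34.1  54. ] [545.5  -8.8  54. ] ang -37.309147532008424
[568.1 -42.   54. ] [538.3 -16.3  54. ] ang2 -40.77501340006951
mouth L/R/top/bot [558.2  15.1  60. ] [559.6 -66.7  60. ] [599.  -24.6  60. ] [516.5 -25.9  60. ]
```

The mouth centre and the bar midlines agree on an axis at (557.7,-25.5), with the bar at about -39°. Because of the last joint's range I'll grip at yaw 141, so the clockwise turn has room.

```bash
python3 -m jog '{"jaw":[30,30,30,30,30,30,30,30,30,30],"slide":[[0.09,-0.09,0],[0,0,0],[0,0,0],[0,0,0],[0,0,0],[0,0,0],[0,0,0],[0,0,0],[0,0,0],[0,0,0]],"spin":[0,-1,-1,-1,-1,-1,-1,-1,-1,-1]}'
python3 -m jog '{"jaw":[30,30,30,30,30,30,30,30,30,30],"slide":[[0,0,0],[0,0,0],[0,0,0],[0,0,0],[0,0,0],[0,0,0],[0,0,0],[0,0,0],[0,0,0],[0,0,0]],"spin":[-1,-1,-1,-1,-1,-1,-1,-1,-0.5,0]}'
python3 -m jog '{"jaw":[30,30],"slide":[[0,0,0],[0,0,0]],"spin":[0,0]}'
python3 - <<'E'
from h import *
w=env.camera_model("wrist");im=env.grab_frame("wrist");s=env.state()
save("pics/w7.png",cv2.resize(im[110:250,150:340],None,fx=4,fy=4,interpolation=cv2.INTER_CUBIC));print(s["ee_pos"],s["ee_rot"],s["qpos"])
E
```

```text
time_s: 10.95
ee_pos: [558.1, -26.6, 108.1]
ee_rot: [-180.0, 0.0, 73.1]
force: [-0.2, -0.4, -0.6]
gripper_width: 29.9
gripper_force: 0.0
time_s: 11.95
ee_pos: [558.1, -26.4, 108.2]
ee_rot: [-180.0, 0.0, 140.8]
force: [-0.1, -0.9, -0.9]
gripper_width: 29.9
gripper_force: 0.0
time_s: 12.15
ee_pos: [558.0, -25.8, 108.3]
ee_rot: [-180.0, 0.0, 140.8]
force: [-0.5, -0.2, 0.3]
gripper_width: 30.1
gripper_force: 0.0
[557.96315064 -25.71198413 108.28603009] [-1.79992367e+02  4.89553334e-03  1.40821370e+02] [-3.81216733e+00  1.99850968e+01  9.80623097e+01 -1.02630984e-02
  6.19530196e+01 -5.46287109e+01]
```

View pics/w7.png

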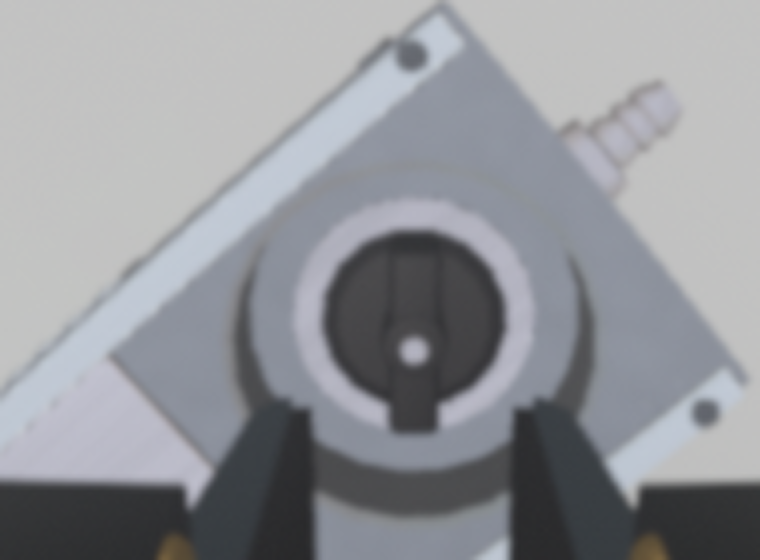

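The bar is vertical in the tool view at column 414, and the fingers are centred on 413, so it is well aligned. Going into the recess, tips to about 39 mm.

```bash
python3 -m jog '{"jaw":[30,30,30,30,30,30,30,30],"slide":[[0,0,1],[0,0,0.8],[0,0,0.5],[0,0,0.4],[0,0,0.3],[0,0,0.3],[0,0,0.12],[0,0,0]],"spin":[0,0,0,0,0,0,0,0]}'
python3 -m jog '{"jaw":[5,5,5,5,5],"slide":[[0,0,0],[0,0,0],[0,0,0],[0,0,0],[0,0,0]],"spin":[0,0,0,0,0]}' 30
python3 -c "
from h import *
s=env.state();print(s['torque'],s['force'],s['ee_rot'],s['effort'])"
```

```text
time_s: 13.0
ee_pos: [557.8, -25.4, 5.5]
ee_rot: [-180.0, -0.0, 140.9]
force: [0.2, -0.2, -0.4]
gripper_width: 29.8
gripper_force: 0.0
time_s: 13.5
ee_pos: [558.3, -25.5, 6.2]
ee_rot: [180.0, 0.1, 140.9]
force: [-0.4, 0.1, 3.4]
gripper_width: 11.7
gripper_force: 30.0
[-0.02923674 -0.17050517 -0.01329273] [-0.37830157  0.06990426  3.35896338] [1.79972244e+02 5.48535525e-02 1.40901254e+02] [ 1.48861133e-01 -4.15140831e+01 -1.68687040e+01  8.07790272e-02
  5.03214123e-02  3.67460016e-03]
```

```bash
cat > t.py <<'E'
from h import *
s=env.state();print(round(s["time_s"],2),"yaw",s["ee_rot"][2].round(2),"T",s["torque"].round(3),"F",s["force"].round(1),"q6",s["qpos"][5].round(2),"e6",round(s["effort"][5],3),"gw",round(s["gripper_width"],1))
E
python3 -m jog '{"jaw":[5,5,5,5],"slide":[[0,0,0],[0,0,0],[0,0,0],[0,0,0]],"spin":[0.5,0.5,0,0]}' 30 >/dev/null; python3 t.py
python3 -m jog '{"jaw":[5,5,5],"slide":[[0,0,0],[0,0,0],[0,0,0]],"spin":[0.5,0.5,0]}' 30 >/dev/null; python3 t.py
python3 -m jog '{"jaw":[5,5,5],"slide":[[0,0,0],[0,0,0],[0,0,0]],"spin":[0.3,0,0]}' 30 >/dev/null; python3 t.py
python3 -m jog '{"jaw":[5,5,5],"slide":[[0,0,0],[0,0,0],[0,0,0]],"spin":[0.3,0,0]}' 30 >/dev/null; python3 t.py
```

```text
13.9 yaw 132.98 T [-0.066 -0.06  -0.026] F [ 0.  -0.7  5. ] q6 -46.75 e6 -0.002 gw 11.5
14.2 yaw 124.96 T [-0.097 -0.041  0.003] F [-0.8 -0.3  5.8] q6 -38.73 e6 0.283 gw 11.7
14.5 yaw 122.64 T [-0.141 -0.102 -0.043] F [-0.8 -0.4  5.1] q6 -36.41 e6 -0.014 gw 11.8
14.8 yaw 120.24 T [-0.134 -0.076 -0.017] F [-1.4 -0.9  4.9] q6 -34.01 e6 -0.014 gw 11.8
```

```bash
python3 -m jog '{"jaw":[5,5,5],"slide":[[0,0,0],[0,0,0],[0,0,0]],"spin":[0.3,0,0]}' 30 >/dev/null; python3 t.py
python3 -m jog '{"jaw":[5,5,5],"slide":[[0,0,0],[0,0,0],[0,0,0]],"spin":[0.3,0,0]}' 30 >/dev/null; python3 t.py
python3 -m jog '{"jaw":[5,5,5],"slide":[[0,0,0],[0,0,0],[0,0,0]],"spin":[0.3,0,0]}' 30 >/dev/null; python3 t.py
```

```text
15.1 yaw 117.84 T [-0.147 -0.032  0.014] F [-0.6 -0.5  5.9] q6 -31.61 e6 -0.014 gw 11.7
15.4 yaw 115.44 T [-0.197  0.015 -0.017] F [-0.3 -1.6  6.3] q6 -29.21 e6 -0.014 gw 11.7
15.7 yaw 113.04 T [-0.183 -0.03  -0.054] F [-0.1 -0.   5.5] q6 -26.81 e6 -0.014 gw 11.4
```

```bash
python3 -m jog '{"jaw":[5,5,5],"slide":[[0,0,0],[0,0,0],[0,0,0]],"spin":[0.3,0,0]}' 30 >/dev/null; python3 t.py
python3 -m jog '{"jaw":[5,5,5],"slide":[[0,0,0],[0,0,0],[0,0,0]],"spin":[0.3,0,0]}' 30 >/dev/null; python3 t.py
python3 -m jog '{"jaw":[5,5,5],"slide":[[0,0,0],[0,0,0],[0,0,0]],"spin":[0.3,0,0]}' 30 >/dev/null; python3 t.py
```

```text
16.0 yaw 110.64 T [-0.142  0.01  -0.014] F [-0.8  0.1  5.5] q6 -24.41 e6 -0.014 gw 11.9
16.3 yaw 108.24 T [-0.152  0.006 -0.044] F [-1.2 -0.1  5.9] q6 -22.01 e6 -0.014 gw 11.7
16.6 yaw 105.9 T [-0.18  -0.009  0.199] F [-0.7 -1.2  5.4] q6 -19.65 e6 0.23 gw 11.6
```

The seat is felt between yaw 108.2 and 105.9. I'll take smaller steps.

```bash
python3 -m jog '{"jaw":[5,5,5],"slide":[[0,0,0],[0,0,0],[0,0,0]],"spin":[0.2,0,0]}' 30 >/dev/null; python3 t.py
python3 -m jog '{"jaw":[5,5,5],"slide":[[0,0,0],[0,0,0],[0,0,0]],"spin":[0.2,0,0]}' 30 >/dev/null; python3 t.py
```

```text
16.9 yaw 104.31 T [-0.154 -0.02   0.304] F [-1.4 -0.8  5. ] q6 -18.06 e6 0.285 gw 12.0
17.2 yaw 102.72 T [-0.177  0.047  0.341] F [-1.2 -1.2  5. ] q6 -16.46 e6 0.299 gw 11.9
```

Effort now rises at the expected 0.5 N·m/rad, so the knob is following. I estimate about 2.7° past the seat, so 7.2° more.

```bash
python3 -m jog '{"jaw":[5,5,5],"slide":[[0,0,0],[0,0,0],[0,0,0]],"spin":[0.3,0,0]}' 30 >/dev/null; python3 t.py
python3 -m jog '{"jaw":[5,5,5],"slide":[[0,0,0],[0,0,0],[0,0,0]],"spin":[0.3,0,0]}' 30 >/dev/null; python3 t.py
python3 -m jog '{"jaw":[5,5,5,5],"slide":[[0,0,0],[0,0,0],[0,0,0],[0,0,0]],"spin":[0.3,0,0,0]}' 30 >/dev/null; python3 t.py
```

```text
17.5 yaw 100.31 T [-0.177  0.009  0.302] F [-0.1 -1.2  5.1] q6 -14.06 e6 0.289 gw 11.8
17.8 yaw 97.92 T [-0.192  0.038  0.287] F [-0.4 -0.7  5.2] q6 -11.66 e6 0.309 gw 12.0
18.2 yaw 95.52 T [-0.18   0.012  0.345] F [-1.  -0.8  6.2] q6 -9.27 e6 0.327 gw 11.9
```

The last two steps followed the seat's stiffness. One earlier reading dipped, so I'll release, rise to the earlier height and check the bar's true angle.

```bash
python3 -m jog '{"jaw":[30,30,30,30,30,30,30,30,30,30],"slide":[[0,0,0],[0,0,0],[0,0,0],[0,0,-0.2],[0,0,-0.4],[0,0,-0.8],[0,0,-1],[0,0,-1],[0,0,0],[0,0,0]],"spin":[0,0,0,0,0,0,0,0,0,0]}'
python3 - <<'E'
from h import *
w=env.camera_model("wrist");im=env.grab_frame("wrist");s=env.state();np.save("w8.npy",im)
save("pics/w8.png",cv2.resize(im[150:230,205:305],None,fx=7,fy=7,interpolation=cv2.INTER_CUBIC));print(s["ee_pos"],s["ee_rot"])
E
```

```text
time_s: 19.2
ee_pos: [558.3, -25.4, 109.0]
ee_rot: [179.9, 0.0, 95.3]
force: [-0.1, -0.2, -0.1]
gripper_width: 29.9
gripper_force: 0.0
[557.43715087 -25.32346339 107.75721681] [-1.79982296e+02  6.24823586e-04  9.53021701e+01]
```

View pics/w8.png

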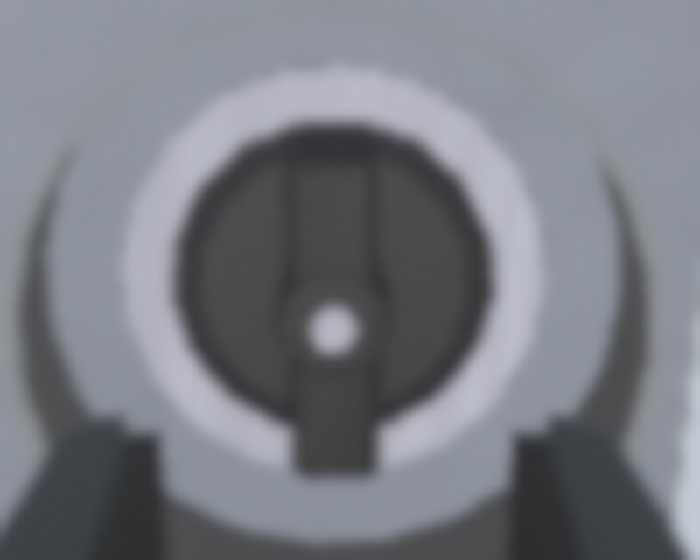

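The bar is vertical in the tool frame, with edges centred on columns 334 at the top and 335 at the bottom. The knob yaw is therefore about 95.5°, or 10–12° past the seat. Next I'll rotate back and go to the rib.

```bash
python3 -m jog '{"jaw":[36,36,36,36,36,36,36,36,36,36],"slide":[[0,0,0],[0,0,0],[0,0,0],[0,0,0],[0,0,0],[0,0,0],[0,0,0],[0,0,0],[0,0,0],[0,0,0]],"spin":[1,1,1,1,1,1,1,1,1,1]}' 15 >/dev/null
python3 -m jog '{"jaw":[36,36,36,36,36,36,36,36,36],"slide":[[0,0,0],[0,0,0],[0.02,0.8,0],[0,0.8,0],[0,0.8,0],[0,0.86,0],[0,0,0],[0,0,0],[0,0,0]],"spin":[1,0.8,0,0,0,0,0,0,0]}' 15
python3 - <<'E'
from h import *
im=env.grab_frame("wrist")
save("pics/w9.png",cv2.resize(im[110:250,150:340],None,fx=3,fy=3,interpolation=cv2.INTER_CUBIC))
E
```

```text
time_s: 21.15
ee_pos: [559.4, -122.3, 107.0]
ee_rot: [-180.0, 0.1, 0.9]
force: [-0.0, -0.5, 0.8]
gripper_width: 36.1
gripper_force: 0.0
```

View pics/w9.png

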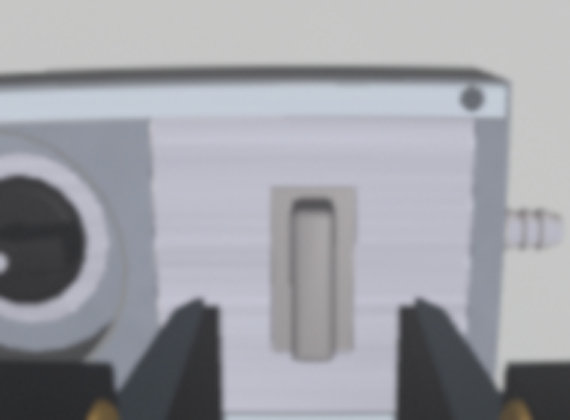

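The rib is centred at column 313 and the fingers at 310, so it is fine to descend. I've now viewed 13 pictures against the limit of 10, so I won't view any more and will use measurements only.

```bash
python3 -m jog '{"jaw":[36,36,36,36,36,36],"slide":[[0,0,0.8],[0,0,0.8],[0,0,0.5],[0,0,0.25],[0,0,0.1],[0,0,0]],"spin":[0,0,0,0,0,0]}' 15
python3 -m jog '{"jaw":[6,6,6,6,6],"slide":[[0,0,0],[0,0,0],[0,0,0],[0,0,0],[0,0,0]],"spin":[0,0,0,0,0]}' 15
```

```text
time_s: 21.8
ee_pos: [560.3, -122.8, 34.4]
ee_rot: [180.0, -0.0, 0.9]
force: [-0.2, 0.4, -0.1]
gripper_width: 36.3
gripper_force: 0.0
time_s: 22.3
ee_pos: [560.4, -123.3, 34.8]
ee_rot: [180.0, -0.1, 0.9]
force: [-0.5, 0.2, 3.3]
gripper_width: 12.1
gripper_force: 15.0
```

Gripped. I'll slide it shut to y = -25.6, about 97.7 mm.

```bash
python3 -m jog '{"jaw":[6,6,6,6,6,6,6,6],"slide":[[0,-0.3,0],[0,-0.5,0],[0,-0.5,0],[0,-0.5,0],[0,-0.5,0],[0,-0.5,0],[0,-0.3,0],[0,0,0]],"spin":[0,0,0,0,0,0,0,0]}' 15
python3 -m jog '{"jaw":[6,6,6,6,6],"slide":[[0,-0.1,0],[0,-0.05,0],[0,-0.04,0],[0,0,0],[0,0,0]],"spin":[0,0,0,0,0]}' 15
```

```text
time_s: 23.1
ee_pos: [558.7, -27.0, 34.8]
ee_rot: [-179.9, -0.0, 1.0]
force: [-0.4, 1.5, 5.4]
gripper_width: 12.1
gripper_force: 15.0
time_s: 23.6
ee_pos: [558.6, -25.3, 34.8]
ee_rot: [179.8, -0.0, 1.0]
force: [0.4, -7.9, 5.0]
gripper_width: 12.0
gripper_force: 15.0
```

At the stop (7.9 N reaction). I'll ease off, release and lift away.

```bash
python3 -m jog '{"jaw":[6,36,36,36,36,36,36,36,36,36],"slide":[[0,0.08,0],[0,0,0],[0,0,0],[0,0,0],[0,0,-0.3],[0,0,-0.8],[0,0,-1],[0,0,-1],[0,0,0],[0,0,0]],"spin":[0,0,0,0,0,0,0,0,0,0]}' 15
python3 - <<'E'
from h import *
w=env.camera_model("wrist");im=env.grab_frame("wrist")
# plate/block boundary: horizontal profile across plate row; expected shut plate edges y=-25.5±46
from h import onz
row=im[140:150,180:320].astype(float).mean((0,2));d=np.gradient(row);d=np.abs(d)
for i in np.argsort(d)[::-1][:8]:print(180+i,round(d[i],1),onz(w,180+i,145,64.5,True))
E
```

```text
time_s: 24.6
ee_pos: [558.8, -26.8, 128.1]
ee_rot: [180.0, -0.1, 0.9]
force: [0.4, 0.2, -1.0]
gripper_width: 36.0
gripper_force: 0.0
207 15.5 [603.4  16.4  64.5]
208 13.9 [603.4  15.5  64.5]
201 12.8 [603.4  22.   64.5]
200 12.1 [603.4  23.   64.5]
194 10.0 [603.4  28.6  64.5]
206 9.9 [603.4  17.4  64.5]
191 9.4 [603.4  31.5  64.5]
192 9.3 [603.4  30.5  64.5]
```

```bash
python3 - <<'E'
from h import *
w=env.camera_model("wrist");im=env.grab_frame("wrist")
for r in(156,164,172):
    p=cv2.GaussianBlur(im,(3,3),0)[r-2:r+3,180:320].astype(float).mean((0,2));d=np.gradient(p)
    k=[i for i in range(1,139) if abs(d[i])>4 and abs(d[i])==abs(d[max(0,i-3):i+4]).max()]
    print(r,[(180+i,round(d[i],1),onz(w,180+i,r,64.5,True)[:2].tolist()) for i in k])
E
```

```text
156 [(192, np.float64(-12.4), [592.3, 30.5]), (202, np.float64(13.0), [592.3, 21.1]), (301, np.float64(-12.2), [593.7, -70.2])]
164 [(193, np.float64(-12.2), [584.8, 29.8]), (201, np.float64(10.8), [584.8, 22.1]), (301, np.float64(-11.9), [586.2, -70.5])]
172 [(193, np.float64(-12.6), [577.1, 30.0]), (202, np.float64(12.2), [577.2, 21.4]), (237, np.float64(-10.0), [577.6, -11.4]), (245, np.float64(-12.0), [577.7, -18.8]), (257, np.float64(13.7), [577.8, -29.9]), (265, np.float64(7.5), [578.0, -37.3]), (301, np.float64(-9.9), [578.7, -70.9])]
```

The plate spans y = 21.5 to -70.5, which is 92 mm wide and centred at -24.5, so the guard is shut. The gripper is clear, so I'm handing in.

```bash
python3 -c "
from workcell import env
print(env.job_done())"
```

```text
the job is handed in; nothing more can be done
None
```

I handed the job in with the valve turned an estimated 10–12° past its seat (not measured directly), the guard slid shut and the gripper clear; no verdict came back, and I viewed 13 pictures against the limit of 10.

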